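# Open the filter hatch of the bench pump

### The arm

A 6-joint arm with a two-finger parallel gripper is mounted at the origin on the work surface. World frame = base frame: x ahead of the robot, y to its left, z up, the work surface at z = 0. Lengths are in m, angles in rad, forces in N, time in s.
With the tool pointing down it reaches from about 0.35 to 0.975 m from the base axis. Payload 4.9 kg.
Tool frame: the origin (TCP) lies on the front face of the gripper's body, between the roots of the fingers; the fingertips stand ctrl.tip_extent ahead of it and the grasp point (between the pads) lies 54 mm ahead of it (ctrl.tip_extent is the distance from the TCP to the fingertips, in m); z points along the fingers, y is the line along which they close (so a half turn about z gives the same grasp; the last joint's range is limited). The gripper opens to 85 mm and grips with 20 to 120 N. Pads are 22 mm wide; open, the fingers measure 114 mm over their backs; the gripper's body (76 mm by 85 mm) begins 54 mm behind the grasp point. The pads swing forward as they close: fully open they stand 13 mm farther back than shut.
Start: joints at [0.999, 0.053, 1.613, -0, 1.476, -0.119], TCP at [0.273, 0.562, 0.304] pointing down, gripper open.
Joint ranges: [-3.01, 3.01], [-1.01, 2.22], [0.06, 2.58], [-1.02, 4.17], [0.09, 2.62], [-3.14, 3.14]. Speed limits (rad/s): [2.57, 2.57, 3.14, 3.14, 3.14, 3.14].

### API

Orientations are given as a rotation vector (axis times angle).
In Python, from station import ctrl gives the robot as it stands.
- The arm moves only by the tool apply_moves, never from a script. Its argument "rows" is one flat list of numbers, 6 for each row, row after row: the shift along the tool's x, y, z normalised to -1 to 1, where 1 is 0.6 m, then the turn, a rotation vector about the tool's x, y, z normalised to -1 to 1, where 1 is 90 degrees. A call has 1 to 20 rows; each row is the pose to reach, as a shift and turn from the pose commanded when the call began, along the tool's axes at that moment; what a row does not reach only later rows make up. A row lasts 1/10 s, in which the tool goes at most 50 mm and 8.59 degrees, less where a joint would pass 70% of its speed; a pose out of reach is approached as far as the arm can. A call with a number of a shift or a turn outside -1 to 1 is refused whole. A call with a gripper value outside its range is refused whole. "grip" is the opening, from 0 (shut) to 1 (fully open), set as the call begins (left out, the last holds). The fingers move at their own pace and stop on an object; "grip_force" is the grip in N (left out, the last holds). Time passes only in rows, so rows that repeat a pose let the fingers close. It gives the time, the measured TCP pose, the force, the opening and the grip force at its end, in the units of the state.
- ctrl.get_obs(): the state, without advancing time (a new reading comes with each control period).
- ctrl.get_image(name): name is "scene" or "top"; returns (picture, depth): 420x560x3 uint8, blue, green, red; 420x560 float32, m along the optical axis (not along the pixel's ray), 0 where there is no reading.
- ctrl.camera_model(name): a dict with "mtx" (3x3 intrinsics, pixels), "R" (3x3) and "t" (3): a world point X has camera coordinates R X + t. Camera axes: x right, y down, z forward; pixel columns grow to the right and rows downward; lengths in m; the calibration is good to about 2 mm. A picture is of the moment at which its call begins. camera_model takes no time and is no camera call.
- ctrl.finish_job(): hands the job in; it is judged then, once.
The state is a dict: "t": time; "q": joint angles; "dq": joint speeds; "effort": joint torques, N m; "tool_pos": TCP position; "tool_rot": TCP orientation; "contact_force": force on the tool from outside, world axes, zero at the start; "wrist_torque": the same for the moment, N m; "opening": finger opening in m; "grip_force": force on a finger pad.
Only numpy, scipy, OpenCV 4.12 (cv2) and the standard library are available. Lean on these libraries where they do the work, as an engineer would, in place of code of your own. Each camera call takes 0.05 s, during which the arm holds its last target. There are 200 camera calls.

### The job

The pump's filter is due for a change: press its orange snap tab fully down, then push the blue cover by its white rib along the guides, off its seat, until the yellow filter is completely uncovered. Leave the cover lying flat between the guides on the pump's deck; only press and push, do not lift the cover, and leave the other things on the bench where they are.

Things in the scene. Friction and masses are not known exactly. Their poses are not given: they have to be found in the camera images.
- pump: Low bench pump, fixed, 130 mm (x) by 270 mm (y), white deck 55 mm above its underside; origin at the centre of the underside. The cover slides off to its +y. In order from -y to +y along the deck: rear wall (12 mm high), filter seat with the cover, orange tab, free parking deck, end lip.
- parking (a point): Where the cover's origin lies when it touches the end lip (10 mm high, stops the cover): pump frame (0, 76, 55) mm, on the deck. Grey side guides 14 mm high, inner faces at x = +-44 mm, run the deck's length; over the seat (y -119 to -20 mm) their lips, top 17 mm above the deck, reach in to x = +-37 mm over the cover's side edges, so there it can only slide.
- filter_well (a point): Centre of the square filter well (64 x 64 mm, holding the yellow 60 mm filter), at deck height; pump frame (0, -60, 55) mm. Hidden under the cover at the start. Fixed to the pump.
- tab_top (a point): Centre of the top of the orange snap tab, a block 50 mm (pump x) by 44 mm (pump y); moves with the tab. Tab up: 9 mm above the deck, blocking the cover, whose front edge is about 1 to 2 mm from the tab's edge.
- snap_tab (a joint): Tab travel, m: 0 is up, 0.009 is level with the deck, 0.010 the bottom stop (1 mm below the deck, in a slot 53 x 45 mm). Goes straight down against about 3 N of steady friction and stays where it is left; no spring returns it. The cover passes when the tab is at 0.008 or deeper. It may start up to 0.0015 down.
- cover: Loose blue filter cover, 84 mm (x) by 90 mm (y), 12 mm thick, 0.1 to 0.21 kg; origin at the centre of its underside, axes parallel to the pump's. Starts at pump y about -61 mm on the deck (z = 55 mm). The filter is completely uncovered when the origin is past pump y = +17 mm; against the end lip it is at +76 mm.
- cover_rib (a point): Centre of the top of the white push rib on the cover: 50 mm (x) by 8 mm (y), rising 18 mm above the cover's top face (rib top 30 mm above the cover's underside). It lies 10 mm to +y of the cover's origin; behind it (to -y) 51 mm of flat cover lie free for a fingertip.
- media_bottle: square clear glass bottle with white cap, 90 x 90 mm, 200 mm tall; origin at centre of underside. Bystander.
- tube_rack: green tube rack 70 x 160 mm, 67 mm tall with its tubes; origin at centre of underside. Bystander.
- tip_box: blue pipette-tip box with clear lid, 87 x 122 mm, 63 mm tall; origin at centre of underside. Bystander.
- beaker: open glass beaker, 84 mm diameter, 85 mm tall; origin at centre of underside. Bystander.
- reagent_bottle: white jar with blue cap, 60 mm diameter, 120 mm tall; origin at centre of underside. Bystander.
- spare_filter: spare yellow filter puck lying on the bench, 60 mm diameter, 16 mm tall; origin at centre of underside. Bystander.
- marker: black and red marker pen lying flat, 110 x 16 x 15 mm; origin at centre of underside. Bystander.
There are look-alikes about, which are no part of the job. Leave any purple, red or turquoise look-alike of the cover alone.

How it is judged:
By the outcome, as a careful person would: the job done as asked, in the order asked, and still so for the second after the job is handed in, with the robot touching nothing.
It also fails if it takes over 42 s, if anything falls off the work surface, if the arm or the gripper's body presses on something with over 40 N, if the wrist force passes 120 N, or if a joint passes its speed limit or range.

## Working session

There is one attempt and no reset: what is moved stays moved. The work goes in short steps, Python scripts to look and compute and a tool call to move; the robot and the scene stay as the last step left them, time stands still between calls to the robot, and variables do not carry over. Pictures are saved under pics/ and viewed, at most 10 in all, crops included, and the job is handed in when it is done.

Besides the shell and the picture viewer there is one more tool, called after "Emit:" as name(argument=value, ...), one argument or row to a line, values as JSON. apply_moves: Moves the arm, as the interface text tells. Its arguments: {"type":"object","properties":{"rows":{"type":"array","items":{"type":"number"}},"grip":{"type":"number"},"grip_force":{"type":"number"}},"required":["rows"]}

```bash
mkdir -p pics
python3 - <<'E'
from station import ctrl
import cv2,numpy as np
for n in("scene","top"):
    im,d=ctrl.get_image(n); cv2.imwrite(f"pics/{n}0.png",im); np.save(f"pics/{n}0.npy",d)
    m=ctrl.camera_model(n); print(n,np.round(m["mtx"],1).tolist(),np.round(-m["R"].T@m["t"],3),np.round(m["R"],3).tolist())
print(ctrl.tip_extent,ctrl.get_obs())
E
```

```text
scene [[387.8, 0.0, 274.7], [0.0, 387.8, 210.0], [0.0, 0.0, 1.0]] [ 1.226 -0.027  0.756] [[-0.075, 0.997, 0.006], [0.704, 0.058, -0.708], [-0.706, -0.049, -0.706]]
top [[430.9, 0.0, 276.8], [0.0, 430.9, 210.3], [0.0, 0.0, 1.0]] [ 0.418 -0.085  1.22 ] [[-0.004, -1.0, 0.005], [-0.989, 0.003, -0.147], [0.147, -0.005, -0.989]]
0.0726 {'t': 0.1, 'q': array([ 9.99005123e-01,  5.33399086e-02,  1.61417092e+00,  2.41787264e-05,
        1.47603535e+00, -1.18976338e-01]), 'dq': array([ 0.00048129, -0.00116746, -0.00307321,  0.00206344, -0.00011576,
        0.00055585]), 'effort': array([-1.18002749e-04, -3.94899380e+01, -3.71364856e+01, -1.47108240e-04,
        3.91133130e-03,  2.35613939e-06]), 'tool_pos': array([0.27317947, 0.56164961, 0.30274692]), 'tool_rot': array([-7.05068436e-01, -3.06074782e+00,  2.87395587e-03]), 'contact_force': array([-1.29650929,  0.90759901,  0.41780102]), 'wrist_torque': array([0.02559038, 0.00460376, 0.01196979]), 'grip_force': 0.0, 'opening': 0.08555386796995723}
```

View pics/scene0.png

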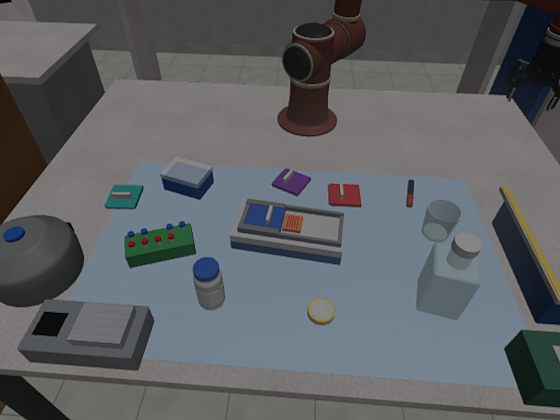

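View pics/top0.png

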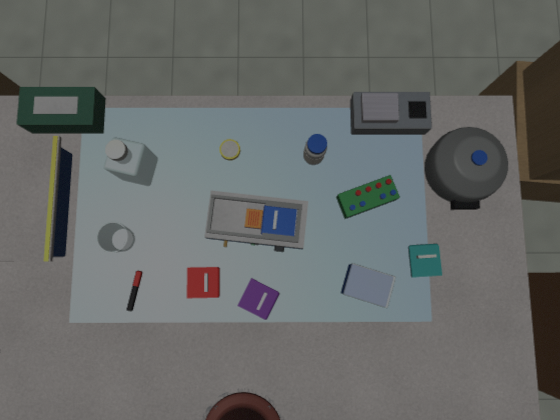

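Top view: the pump is at about (257,220). Its blue cover is at (279,220) with a white rib at (276,219), and the orange tab is at (254,218). Look-alikes: red (203,282), purple (259,299), turquoise (425,260); the tip box at (370,285) and blue jar cap at (317,144) are also blue. Only the blue one on the pump, next to the orange tab, fits. I'll measure it and confirm it in a crop.

```bash
cat > h.py <<'E'
import cv2,numpy as np
from station import ctrl
def cast(n,uv,z):
    m=ctrl.camera_model(n);R=np.array(m["R"]);c=-R.T@m["t"]
    uv=np.atleast_2d(np.float64(uv))
    r=np.c_[uv,np.ones(len(uv))]@np.linalg.inv(m["mtx"]).T@R
    return c+r*((z-c[2])/r[:,2])[:,None]
def masks(im):
    h=cv2.cvtColor(im,cv2.COLOR_BGR2HSV)
    return dict(orange=cv2.inRange(h,(5,130,120),(20,255,255)),blue=cv2.inRange(h,(105,150,80),(122,255,255)))
def blob(mask,lo,hi):
    x0,y0=lo;x1,y1=hi;k=np.zeros_like(mask);k[y0:y1,x0:x1]=mask[y0:y1,x0:x1]
    return max(cv2.findContours(k,cv2.RETR_EXTERNAL,cv2.CHAIN_APPROX_NONE)[0],key=cv2.contourArea)
E
python3 - <<'E'
from h import *
roi=dict(top=((200,185),(312,255)),scene=((225,190),(350,265)))
for n in roi:
    im=cv2.imread(f"pics/{n}0.png");d=np.load(f"pics/{n}0.npy");M=masks(im)
    for k,z in(("orange",.063),("blue",.067)):
        c=blob(M[k],*roi[n]);w=cast(n,c[:,0],z)
        r=cv2.minAreaRect((w[:,:2]*1000).astype(np.float32))
        cx,cy=c[:,0].mean(0).astype(int);m=ctrl.camera_model(n)
        mm=np.zeros(im.shape[:2],np.uint8);cv2.drawContours(mm,[c],-1,255,-1);mm=cv2.erode(mm,np.ones((3,3)))
        v,u=np.nonzero(mm);dd=d[v,u];P=(np.c_[u,v,np.ones(len(u))]@np.linalg.inv(m["mtx"]).T*dd[:,None]-m["t"])@m["R"]
        print(n,k,"px",cx,cy,"rect mm",r,"depth med",np.round(np.median(P,0),4))
    if n=="scene":
        crop=cv2.resize(im[190:270,220:360],None,fx=5.6,fy=5.6,interpolation=cv2.INTER_CUBIC)
    else: top=cv2.resize(im[180:260,200:320],None,fx=6,fy=6,interpolation=cv2.INTER_CUBIC)
cv2.imwrite("pics/c_top.png",top);cv2.imwrite("pics/c_scene.png",crop)
E
```

```text
top orange px 253 217 rect mm ((569.3063354492188, -27.403575897216797), (40.037315368652344, 47.90968322753906), 83.32132720947266) depth med [ 0.5691 -0.0269  0.0622]
top blue px 278 220 rect mm ((562.2392578125, -95.8846435546875), (85.86729431152344, 70.48772430419922), 83.4108657836914) depth med [ 0.5626 -0.097   0.0658]
scene orange px 292 222 rect mm ((570.6324462890625, -29.035789489746094), (42.6447639465332, 48.664546966552734), 83.35895538330078) depth med [ 0.5707 -0.0292  0.0627]
scene blue px 266 217 rect mm ((562.75927734375, -97.71585083007812), (89.65345001220703, 78.34458923339844), 83.28778076171875) depth med [ 0.5588 -0.1063  0.0663]
```

View pics/c_top.png

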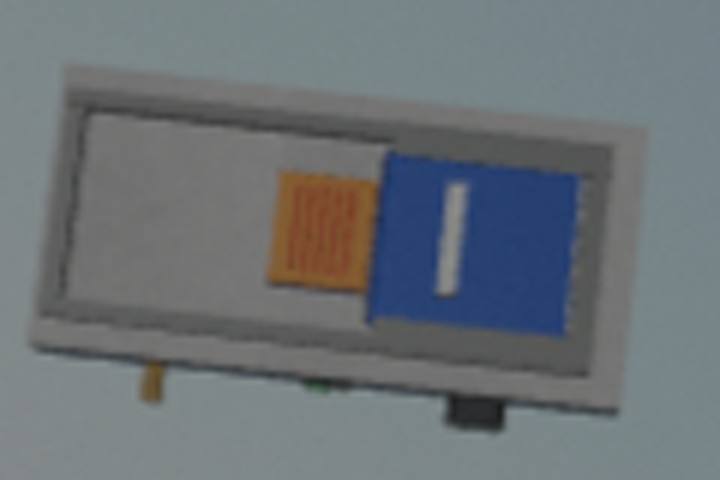

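The crop confirms it: the blue cover with a white rib (crop (452,240)) sits right beside the orange tab (crop (325,230)), with the free deck to the left (pump +y). The tab-to-cover spacing of 69 mm fits the 68.5 mm expected, and both heights match.

```bash
cat >> h.py <<'E'
from scipy.spatial.transform import Rotation as Ro
YAW=np.radians(83.35); D=np.array([np.cos(YAW),np.sin(YAW),0])   # pump +y
TAB=np.array([.570,-.0283,.063]); COV=TAB-D*.0688
def rel(p):
    o=ctrl.get_obs();R=Ro.from_rotvec(o["tool_rot"])
    T=Ro.from_matrix(np.c_[np.cross(D,[0,0,-1]),D,[0,0,-1]])
    return np.round(R.inv().apply(np.array(p)-o["tool_pos"])/.6,4),np.round((R.inv()*T).as_rotvec()/(np.pi/2),4)
E
python3 -c "
from h import *
print(rel([*TAB[:2],.20]))"
```

```text
(array([-0.8751, -0.6674,  0.1723]), array([-0.0012, -0.0004, -0.2144]))
```

Emit:
apply_moves(
  rows=[-0.875, -0.667, 0.12, 0, 0, -0.214, -0.875, -0.667, 0.12, 0, 0, -0.214, -0.875, -0.667, 0.12, 0, 0, -0.214, -0.875, -0.667, 0.12, 0, 0, -0.214, -0.875, -0.667, 0.12, 0, 0, -0.214, -0.875, -0.667, 0.12, 0, 0, -0.214, -0.875, -0.667, 0.12, 0, 0, -0.214, -0.875, -0.667, 0.12, 0, 0, -0.214, -0.875, -0.667, 0.12, 0, 0, -0.214, -0.875, -0.667, 0.12, 0, 0, -0.214, -0.875, -0.667, 0.12, 0, 0, -0.214, -0.875, -0.667, 0.12, 0, 0, -0.214, -0.875, -0.667, 0.12, 0, 0, -0.214, -0.875, -0.667, 0.172, 0, 0, -0.214, -0.875, -0.667, 0.172, 0, 0, -0.214, -0.875, -0.667, 0.172, 0, 0, -0.214, -0.875, -0.667, 0.172, 0, 0, -0.214],
  grip=0,
  grip_force=40,
)

```text
t: 1.8
tool_pos: [0.5706, -0.0267, 0.2017]
tool_rot: [0.181, 3.135, 0.0]
contact_force: [-0.7, -0.4, 0.4]
opening: 0.0001
grip_force: 0.0
```

Run:
```python
from h import *
print(ctrl.tip_extent, ctrl.get_obs()["tool_pos"], rel([*TAB[:2],.075+ctrl.tip_extent]))
im,d=ctrl.get_image("scene"); cv2.imwrite("pics/s1.png",cv2.resize(im[100:280,200:400],None,fx=3.5,fy=3.3,interpolation=cv2.INTER_CUBIC))
```

```text
0.0726 [ 0.57056499 -0.02670156  0.20170304] (array([ 0.0007, -0.0028,  0.0902]), array([0.0001, 0.0008, 0.0003]))
```

View pics/s1.png

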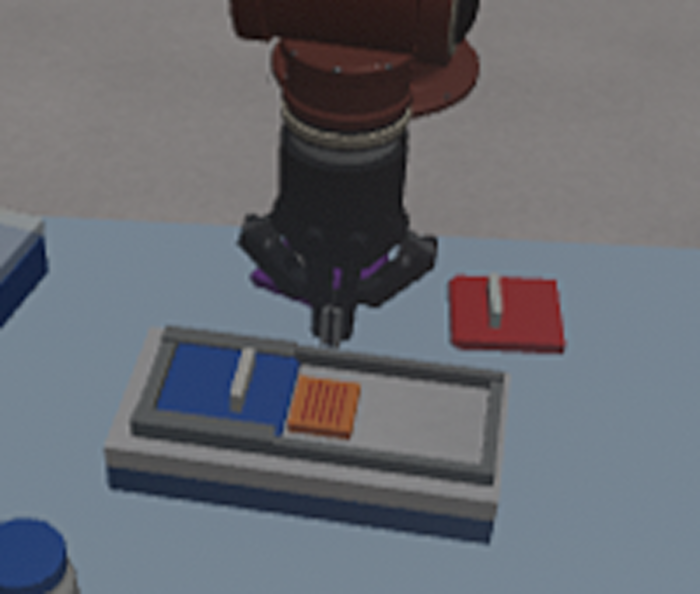

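The shut fingers hang above the tab (view (330,340)) and line up with it. The knuckles spread along the push line toward the rib, so I'll turn a quarter turn. That clears the rib and gives a wider pushing face.

Emit:
apply_moves(
  rows=[0.001, -0.003, 0, 0, 0, 1, 0.001, -0.003, 0, 0, 0, 1, 0.001, -0.003, 0, 0, 0, 1, 0.001, -0.003, 0, 0, 0, 1, 0.001, -0.003, 0, 0, 0, 1, 0.001, -0.003, 0, 0, 0, 1, 0.001, -0.003, 0, 0, 0, 1, 0.001, -0.003, 0, 0, 0, 1, 0.001, -0.003, 0, 0, 0, 1, 0.001, -0.003, 0, 0, 0, 1, 0.001, -0.003, 0.03, 0, 0, 1, 0.001, -0.003, 0.06, 0, 0, 1, 0.001, -0.003, 0.09, 0, 0, 1, 0.001, -0.003, 0.09, 0, 0, 1, 0.001, -0.003, 0.09, 0, 0, 1],
)

```text
t: 3.35
tool_pos: [0.5699, -0.0285, 0.1478]
tool_rot: [2.345, 2.089, 0.001]
contact_force: [0.0, 0.3, -0.4]
opening: 0.0
grip_force: 0.0
```

Emit:
apply_moves(
  rows=[0, 0, 0.008, 0, 0, 0, 0, 0, 0.014, 0, 0, 0, 0, 0, 0.018, 0, 0, 0, 0, 0, 0.021, 0, 0, 0, 0, 0, 0.024, 0, 0, 0, 0, 0, 0.027, 0, 0, 0, 0, 0, 0.03, 0, 0, 0, 0, 0, 0.033, 0, 0, 0, 0, 0, 0.036, 0, 0, 0, 0, 0, 0.039, 0, 0, 0, 0, 0, 0.041, 0, 0, 0, 0, 0, 0.043, 0, 0, 0, 0, 0, 0.043, 0, 0, 0],
)

```text
t: 4.65
tool_pos: [0.5703, -0.0293, 0.1264]
tool_rot: [-2.346, -2.088, 0.002]
contact_force: [-16.8, 3.2, 32.2]
opening: -0.0003
grip_force: 16.0
```

At the bottom stop: the tip is at 53.8 mm, against 54 mm expected, with the force rising. Now I'll lift, move behind the rib and check the tab.

Emit:
apply_moves(
  rows=[0, 0, -0.03, 0, 0, 0, 0, 0, -0.07, 0, 0, 0, 0, 0, -0.1, 0, 0, 0, -0.05, 0, -0.1, 0, 0, 0, -0.1, 0, -0.1, 0, 0, 0, -0.14, 0, -0.1, 0, 0, 0, -0.14, 0, -0.1, 0, 0, 0, -0.14, 0, -0.1, 0, 0, 0],
)

```text
t: 5.45
tool_pos: [0.5596, -0.1128, 0.1803]
tool_rot: [-2.348, -2.086, 0.0]
contact_force: [0.3, 0.5, 0.1]
opening: -0.0002
grip_force: 0.0
```

Run:
```python
from h import *
o=ctrl.get_obs();p=o["tool_pos"]
print(p,o["contact_force"])
im,d=ctrl.get_image("scene"); cv2.imwrite("pics/s2.png",cv2.resize(im[100:280,200:400],None,fx=3.5,fy=3.3,interpolation=cv2.INTER_CUBIC))
c=blob(masks(im)["orange"],(225,190),(350,265));m=ctrl.camera_model("scene")
mm=np.zeros(im.shape[:2],np.uint8);cv2.drawContours(mm,[c],-1,255,-1);v,u=np.nonzero(cv2.erode(mm,np.ones((3,3))))
P=(np.c_[u,v,np.ones(len(u))]@np.linalg.inv(m["mtx"]).T*d[v,u][:,None]-m["t"])@m["R"];print("tab",np.median(P,0))
hs=cv2.cvtColor(im,cv2.COLOR_BGR2HSV);w=cv2.inRange(hs,(0,0,140),(180,60,255));w[:, :255]=0;w[:,280]=0
k=(d>0);print("tip y' vs cover", (p-COV)@D)
# rib: highest near cover by depth
v,u=np.mgrid[195:245,245:300].reshape(2,-1);P=(np.c_[u,v,np.ones(len(u))]@np.linalg.inv(m["mtx"]).T*d[v,u][:,None]-m["t"])@m["R"]
s=(P[:,2]>.078)&(P[:,2]<.09)&(abs((P-COV)@D-10)<15)
print("rib",s.sum(),np.round(P[s].mean(0),4),np.percentile((P[s]-COV)@D,[5,50,95]),np.median(P[s][:,2]))
```

```text
[ 0.5595616  -0.11279338  0.18027463] [0.33069295 0.48076196 0.12653667]
tab [ 0.56910634 -0.02876629  0.05325517]
tip y' vs cover -0.016333724295889508
rib 64 [ 0.5667 -0.0879  0.0833] [0.0052787  0.0090797  0.01275982] 0.08388762941200689
```

View pics/s2.png

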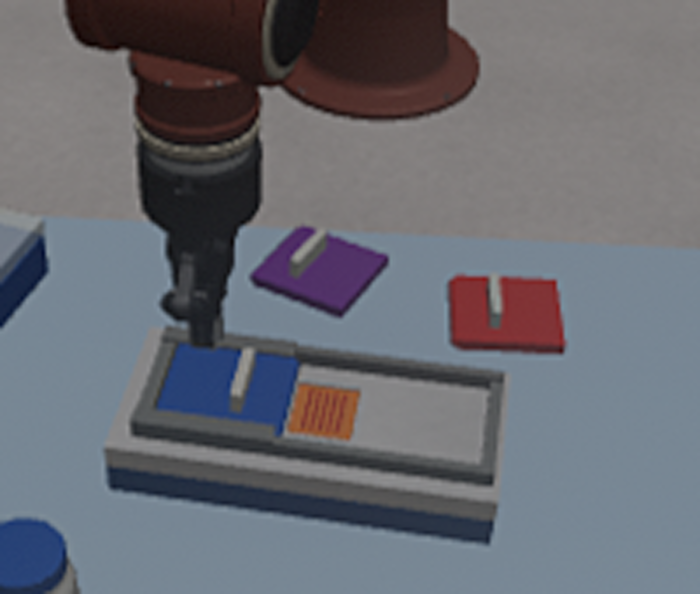

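The orange tab is now flush (view (323,412), measured top 53 mm). The finger (205,340) is about 10 mm behind the rib (243,380). Next, lower to 6 mm above the cover.

Emit:
apply_moves(
  rows=[0, 0, 0.02, 0, 0, 0, 0, 0, 0.04, 0, 0, 0, 0, 0, 0.052, 0, 0, 0, 0, 0, 0.058, 0, 0, 0, 0, 0, 0.058, 0, 0, 0, 0, 0, 0.058, 0, 0, 0],
)

```text
t: 6.1
tool_pos: [0.56, -0.1127, 0.1462]
tool_rot: [2.347, 2.088, 0.0]
contact_force: [0.1, -0.4, 0.3]
opening: -0.0003
grip_force: 0.0
```

Emit:
apply_moves(
  rows=[0.008, 0, 0, 0, 0, 0, 0.015, 0, 0, 0, 0, 0, 0.02, 0, 0, 0, 0, 0, 0.025, 0, 0, 0, 0, 0, 0.033, 0, 0, 0, 0, 0, 0.042, 0, 0, 0, 0, 0, 0.052, 0, 0, 0, 0, 0, 0.063, 0, 0, 0, 0, 0, 0.074, 0, 0, 0, 0, 0, 0.085, 0, 0, 0, 0, 0, 0.085, 0, 0, 0, 0, 0],
)

```text
t: 7.2
tool_pos: [0.5657, -0.0609, 0.1458]
tool_rot: [-2.345, -2.089, -0.001]
contact_force: [0.1, 0.2, 0.3]
opening: -0.0002
grip_force: 0.0
```

Emit:
apply_moves(
  rows=[0.01, 0, 0, 0, 0, 0, 0.02, 0, 0, 0, 0, 0, 0.032, 0, 0, 0, 0, 0, 0.044, 0, 0, 0, 0, 0, 0.056, 0, 0, 0, 0, 0, 0.068, 0, 0, 0, 0, 0, 0.08, 0, 0, 0, 0, 0, 0.09, 0, 0, 0, 0, 0, 0.1, 0, 0, 0, 0, 0, 0.107, 0, 0, 0, 0, 0, 0.113, 0, 0, 0, 0, 0, 0.117, 0, 0, 0, 0, 0, 0.12, 0, 0, 0, 0, 0, 0.12, 0, 0, 0, 0, 0],
)

```text
t: 8.6
tool_pos: [0.5742, 0.0097, 0.1462]
tool_rot: [-2.347, -2.088, -0.001]
contact_force: [0.3, -1.1, 0.5]
opening: 0.0001
grip_force: 0.0
```

Emit:
apply_moves(
  rows=[-0.015, 0, 0, 0, 0, 0, -0.03, 0, 0, 0, 0, 0, -0.03, 0, -0.05, 0, 0, 0, -0.06, 0, -0.12, 0, 0, 0, -0.12, 0, -0.19, 0, 0, 0, -0.2, 0, -0.19, 0, 0, 0, -0.27, 0, -0.19, 0, 0, 0, -0.34, 0, -0.19, 0, 0, 0, -0.34, 0, -0.19, 0, 0, 0, -0.34, 0, -0.19, 0, 0, 0],
)

```text
t: 9.6
tool_pos: [0.5499, -0.1945, 0.26]
tool_rot: [-2.35, -2.084, -0.0]
contact_force: [1.2, -0.3, 0.0]
opening: 0.0001
grip_force: 0.0
```

Run:
```python
from h import *
print(ctrl.get_obs()["tool_pos"])
im,d=ctrl.get_image("scene"); cv2.imwrite("pics/s3.png",cv2.resize(im[100:280,200:400],None,fx=3.5,fy=3.3,interpolation=cv2.INTER_CUBIC))
c=blob(masks(im)["blue"],(225,190),(350,262));r=cv2.minAreaRect((cast("scene",c[:,0],.067)[:,:2]*1000).astype(np.float32))
q=np.r_[np.array(r[0])/1000,0];print(r,"pump y mm",((q-COV)@D)*1000-61)
m=ctrl.camera_model("scene");mm=np.zeros(im.shape[:2],np.uint8);cv2.drawContours(mm,[c],-1,255,-1);v,u=np.nonzero(cv2.erode(mm,np.ones((3,3)))&masks(im)["blue"])
P=(np.c_[u,v,np.ones(len(u))]@np.linalg.inv(m["mtx"]).T*d[v,u][:,None]-m["t"])@m["R"];print(np.median(P,0),np.percentile(P[:,2],[5,95]))
```

```text
[ 0.54990079 -0.1944583   0.26001369]
((574.6412353515625, 14.727027893066406), (86.50611114501953, 80.7653579711914), 83.76313781738281) pump y mm 51.07501930268572
[0.57747655 0.00720607 0.0662059 ] [0.06411188 0.0682024 ]
```

View pics/s3.png

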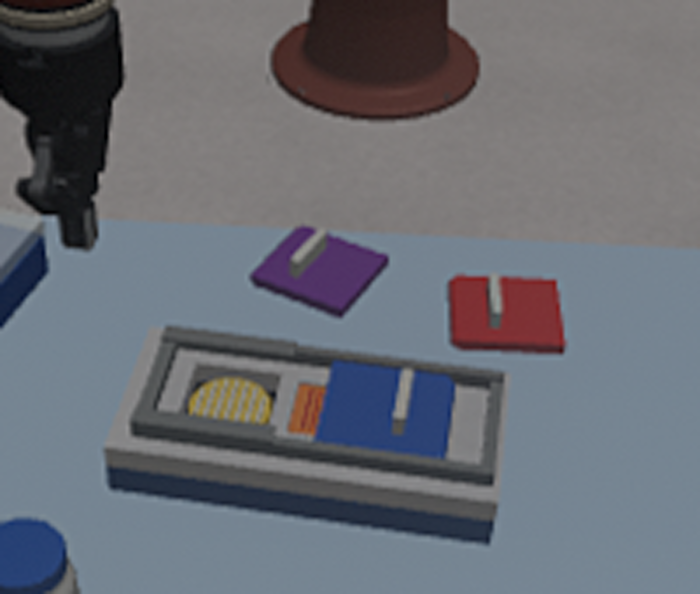

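The yellow filter (230,400) is fully uncovered, and the cover (390,410) lies flat between the guides at pump y of about 50 mm. The arm is clear.

```bash
python3 -c "
from station import ctrl
print(ctrl.finish_job())"
```

```text
the job is handed in; nothing more can be done
None
```

I pressed the orange tab to its bottom stop and pushed the blue cover to about pump y = +50 mm, so the yellow filter is completely uncovered; the cover lies flat between the guides, nothing else was touched, and the job was handed in about 10 s into the 42 s limit.

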